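# Show a loose trackball to the bench camera from two sides

### The job

Inspect the red trackball under the bench camera from two sides: lift its small tray by the upright white handle, keep it level enough that the loose ball stays in its shallow pocket, and show the tray's yellow end squarely to the lens for about a second, with the ball at lens height, straight in front of the lens and about 8 cm from it. Then turn the tray a quarter turn so that its long blue edge faces the lens squarely, with the ball again centred about 8 cm in front of it, and finish while still holding it there, level and still. Never touch the ball or the camera, and leave everything else on the bench where it is.

Things in the scene. Friction and masses are not known exactly. Their poses are not given: they have to be found in the camera images.
- tray: grey tray plate 124 (x) x 64 (y) x 5 mm, about 0.2 kg, loose on the bench; origin at the centre of its underside, z up, so that z = 0 on the bench. Its +x end edge is yellow, its +y long edge is blue. An upright white handle stands 30 mm towards -x from the centre; the ball's pocket lies 32 mm towards +x.
- handle (a point): centre of the gripping part of the tray's upright white handle, 55 mm above the tray's underside; the handle is 14 mm thick along the tray's y, 26 mm wide along x, its top is 75 mm above the tray's underside, with a foot 34 x 22 mm up to 11 mm. Axes are the tray's: x points to the yellow end, y to the blue edge, z up. It is 62 mm in x from the ball's seat.
- seat (a point): where the ball's centre lies when it rests in the middle of its pocket: 22 mm above the tray's underside. The pocket is a black ring, 22 mm inside, 34 mm outside and only 3 mm high; the ball has about 1.4 mm of play in it and rolls out if the tray tips by about 35 degrees. Axes are the tray's.
- ball_center (a point): centre of the loose red ball, 34 mm across, about 35 g, resting in the tray's pocket; its axes mean nothing
- camera: bench inspection camera, fixed to the bench: dark base 120 x 100 x 14 mm, aluminium column 272 mm high behind a white head with a black lens barrel; origin at the base's underside, below the head's middle. It looks along its own -x.
- lens (a point): middle of the camera's round front glass, the barrel 48 mm across; it lies 60 mm in front (towards the camera's -x) of the camera's origin. The camera looks level along this point's -x, its z is up; so the ball belongs at about x = -80 mm, y = 0, z = 0 in these axes. The height (135 to 185 mm above the bench) differs from run to run and stays.
- board: yellow circuit board 80 x 56 x 4.5 mm with black chips up to 17 mm high in all; loose bystander, origin on its underside
- module: small green circuit module 58 x 34 x 5 mm with parts up to 19 mm high in all; loose bystander, origin on its underside
- spool: silvery flanged spool 56 mm across, 35 mm high, standing; loose bystander, origin on its underside
- driver: screwdriver about 150 mm long with a green handle, lying; loose bystander, origin on its underside
- eraser: white eraser 55 x 24 x 14 mm; loose bystander, origin on its underside
- flux: amber jar 44 mm across, 75 mm high with a black cap; loose bystander, origin on its underside
There are look-alikes about, which are no part of the job. Of the things like the tray, leave any that is brown, orange or turquoise; of the rest the smaller one is meant.

How it is judged:
On the way, in this order (a step that is already met when the one before it is completed fails the run):
1. the tray is held still and level with its yellow end facing the lens and the ball in its pocket, centred 8 cm in front of the lens (x of ball_center in the frame of lens between -0.1 and -0.06 m and y of ball_center in the frame of lens between -0.015 and 0.015 m and z of ball_center in the frame of lens between -0.015 and 0.015 m and angle between handle's own z axis and vertical below 0.12 rad and distance between ball_center and seat below 0.008 m and linear speed of tray below 0.03 m/s and contact force between the fingers and tray above 1 N and contact force between tray and camera below 0.1 N and angle between the x axis of handle and the x axis of lens, either way round below 0.25 rad and x of handle in the frame of lens below -0.11 m), for 0.6 s.
2. the tray has been turned and is held still and level with its blue edge facing the lens, the ball centred 8 cm in front of the lens (x of ball_center in the frame of lens between -0.1 and -0.06 m and y of ball_center in the frame of lens between -0.015 and 0.015 m and z of ball_center in the frame of lens between -0.015 and 0.015 m and angle between handle's own z axis and vertical below 0.12 rad and distance between ball_center and seat below 0.008 m and linear speed of tray below 0.03 m/s and contact force between the fingers and tray above 1 N and contact force between tray and camera below 0.1 N and angle between the y axis of handle and the x axis of lens, either way round below 0.25 rad and y of handle in the frame of lens above 0.03 m), for 0.3 s.
At the end, for the whole second after the job is handed in: Fingers hold the tray, clear of bench and camera, slower than 30 mm/s, within 0.12 rad of level, blue edge facing the lens within 0.25 rad; ball within 8 mm of its seat, 60 to 100 mm in front of the lens, within 15 mm of its axis sideways and in height (all of step 2); the arm keeps its last pose, push and grip.
It fails at once if the tray is tipped by more than 0.45 rad (angle between handle's own z axis and vertical above 0.45 rad).
It fails at once if the ball leaves its pocket (distance between ball_center and seat above 0.015 m).
It fails at once if the ball is touched (contact force between any of the fingers, the arm and ball above 0.3 N).
It fails at once if the camera is struck (contact force between camera and anything else above 1.5 N).
It fails at once if a bystander is moved by more than 20 mm (distance of any of board, module, spool, driver, eraser, flux from where it was at the start of the episode above 0.02 m).
It also fails if it takes over 51 s, if anything falls off the work surface, if the arm or the gripper's body presses on something with over 40 N, if the wrist force passes 120 N, or if a joint passes its speed limit or range.

### The arm

A 6-joint arm with a two-finger parallel gripper is mounted at the origin on the work surface. World frame = base frame: x ahead of the robot, y to its left, z up, the work surface at z = 0. Lengths are in m, angles in rad, forces in N, time in s.
With the tool pointing down it reaches from about 0.425 to 1.125 m from the base axis. Payload 14.9 kg.
Tool frame: the origin (TCP) lies at the very end of the fingers, on their centre line; the grasp point (between the pads) lies 19 mm behind it; z points along the fingers, y is the direction in which the jaws open and shut (so a half turn about z gives the same grasp; the last joint's range is limited). The gripper opens to 91 mm and grips with 3 to 60 N. Pads are 32 mm wide; open, the fingers measure 118 mm over their backs; the gripper's body (76 mm by 178 mm) begins 60 mm behind the grasp point.
Start: joints at [-1.162, 0.379, 1.734, -0, 1.028, -0.033], TCP at [0.299, -0.633, 0.214] pointing down, gripper open.
Joint ranges: [-2.77, 2.77], [-0.74, 2.19], [0, 2.66], [-1.06, 4.2], [0.31, 2.87], [-3.08, 3.08]. Speed limits (rad/s): [1.89, 1.89, 2.39, 3.14, 3.14, 3.14].

### API

Orientations are given as a rotation vector (axis times angle).
In Python, from cell import arm gives the robot as it stands.
- The arm moves only by the tool send_rows, never from a script. Its argument "moves" is a list of rows, each a list of 5 numbers: the shift along the world's x, y, z in mm, then the turn about the world's z in rad, then the closure in counts, from 0 (fully open) to 255 (shut). A call has exactly 5 rows; each row shifts and turns the pose as measured when the row begins; what a row does not reach is not made up. A row lasts 1/8 s, in which the tool goes at most 62.5 mm and 10.7 degrees, less where a joint would pass 70% of its speed; a pose out of reach is approached as far as the arm can. A call with a gripper value outside its range is refused whole. The fingers move at their own pace and stop on an object; the grip force is fixed at half the most. Time passes only in rows, so rows that do not move let the fingers close, or fill a call up. It gives the time, the measured TCP pose, the force and the opening at its end, in the units of the state.
- arm.read_state(): the state, without advancing time (a new reading comes with each control period).
- arm.read_camera(name): name is "side" or "top" or "wrist"; returns a dict with "image" (480x640x3 uint8, blue, green, red), "fov_y" (degrees; the focal length in pixels is half the picture's height over the tangent of half this angle, whatever the lens; pixels are square), "cx", "cy" (the principal point, pixels), "rvec" (rotation vector, rad) and "tvec" (3), from world to camera coordinates, as OpenCV has them. Camera axes: x right, y down, z forward; pixel columns grow to the right and rows downward; lengths in m; the calibration is good to about 2 mm. A picture is of the moment at which its call begins. There is no depth.
- arm.hand_in(): hands the job in, once; it reports no verdict.
Trained networks look in the newest picture that a camera, given by its name, has taken for a name from the list of things; names that differ only in an ending like _2 or _b are one class to them, and where a whole thing is asked for, a point or a joint stands for the part that bears it (a point fixed in the world has none). Each returns a list of dicts, best first, with "confidence" (0 to 1); they miss things now and then, are a little off and sometimes report something else, mostly with a low value. They report only what shows in the picture. A call takes as long as a camera call. They do not tell look-alikes from the thing itself.
- arm.recognise(camera, label): "box" ([left, top, width, height] as shares, 0 to 1, of the picture: columns of its width, rows of its height, round what is visible of it).
The state is a dict: "time_s": time; "joint_pos": joint angles; "qvel": joint speeds; "joint_torque": joint torques, N m; "tool_pos": TCP position; "tcp_rot": TCP orientation; "wrist_force": force on the tool from outside, world axes, zero at the start; "moment": the same for the moment, N m; "width": opening from 0.0 (shut) to 1.0 (fully open).
Only numpy, scipy, OpenCV 4.12 (cv2) and the standard library are available. Lean on these libraries where they do the work, as an engineer would, in place of code of your own. Each camera call takes 0.05 s, during which the arm holds its last target.

## Working session

There is one attempt and no reset: what is moved stays moved. The work goes in short steps, Python scripts to look and compute and a tool call to move; the robot and the scene stay as the last step left them, time stands still between calls to the robot, and variables do not carry over. Pictures are saved under pics/ and viewed, and the job is handed in when it is done.

Besides the shell and the picture viewer there is one more tool, called after "Emit:" in YAML: its name, and indented under it one key for each argument. send_rows: Moves the arm, as the interface text tells. Its arguments: {"type":"object","properties":{"moves":{"type":"array","items":{"type":"array","items":{"type":"number"}}}},"required":["moves"]}

```bash
ls; mkdir -p pics; cat > h.py <<'E'
import numpy as np, cv2
from cell import arm
def cam(name):
    c=arm.read_camera(name); return c
def K(c):
    f=240/np.tan(np.radians(c['fov_y'])/2); return np.array([[f,0,c['cx']],[0,f,c['cy']],[0,0,1.]])
def proj(c,P):
    p,_=cv2.projectPoints(np.array(P,float).reshape(-1,3),np.array(c['rvec'],float),np.array(c['tvec'],float),K(c),None); return p.reshape(-1,2)
def back(c,uv,z):
    R=cv2.Rodrigues(np.array(c['rvec'],float))[0]; t=np.array(c['tvec'],float)
    o=-R.T@t; out=[]
    for u,v in np.array(uv,float).reshape(-1,2):
        d=R.T@np.linalg.inv(K(c))@np.array([u,v,1]); out.append(o+d*(z-o[2])/d[2])
    return np.array(out)
E
python3 - <<'E'
from h import *
for n in ['side','top','wrist']:
    c=cam(n); cv2.imwrite(f'pics/{n}0.png',c['image']); R=cv2.Rodrigues(np.array(c['rvec'],float))[0]
    print(n,c['fov_y'],c['cx'],c['cy'],-R.T@np.array(c['tvec']),R[2])
    for l in ['tray','handle','ball_center','camera','lens','board','module','spool','driver','eraser','flux']:
        print(l,[(round(d['confidence'],2),np.round(np.array(d['box'])*[640,480,640,480]).astype(int).tolist()) for d in arm.recognise(n,l)])
print(arm.read_state())
E
```

```text
pics
side 53.001360722251235 311.9516934023642 229.24459474475086 [0.26964821 0.76293999 0.90536575] [ 0.22318632 -0.70277726 -0.67549389]
tray [(0.97, [403, 154, 40, 46]), (0.91, [224, 306, 54, 47]), (0.82, [316, 225, 23, 33]), (0.81, [402, 204, 39, 46]), (0.76, [332, 194, 42, 30])]
handle [(0.74, [402, 206, 37, 44]), (0.7, [404, 156, 37, 42]), (0.67, [317, 224, 25, 34]), (0.57, [223, 310, 55, 45]), (0.56, [328, 190, 44, 30])]
ball_center [(0.46, [337, 197, 8, 10])]
camera [(0.67, [160, 312, 78, 121]), (0.53, [316, 329, 28, 18])]
lens [(0.9, [158, 313, 57, 70]), (0.34, [316, 326, 28, 22])]
board [(0.92, [278, 265, 30, 28]), (0.74, [290, 191, 17, 5])]
module [(0.93, [317, 326, 28, 19])]
spool [(0.62, [236, 207, 23, 20]), (0.22, [157, 313, 82, 119])]
driver [(0.65, [360, 260, 29, 43])]
eraser [(0.68, [316, 325, 30, 20])]
flux [(0.89, [167, 304, 24, 26])]
top 50.6709967148705 317.30201376064286 240.2831506693831 [ 0.36426863 -0.05075236  1.23208067] [ 0.13104279  0.00230289 -0.99137404]
tray [(0.89, [330, 231, 55, 35]), (0.71, [402, 238, 33, 49]), (0.7, [463, 309, 86, 61]), (0.69, [379
[... 871 characters left out ...]
r []
flux []
{'time_s': 1.8, 'joint_pos': array([-1.16231052e+00,  3.78921805e-01,  1.73420075e+00,  7.73427766e-07,
        1.02850176e+00, -3.33112928e-02]), 'qvel': array([ 5.21076527e-05,  3.69138330e-04,  1.24853750e-03,  5.76515788e-04,
       -6.07770738e-04, -8.04794789e-04]), 'joint_torque': array([ 4.36025593e-04, -7.63681984e+01, -4.34738624e+01,  6.51321514e-02,
        3.89982574e-02, -2.79615648e-05]), 'tool_pos': array([ 0.29928697, -0.63280386,  0.21391613]), 'tcp_rot': array([-3.06522465e+00, -6.88335692e-01,  8.25251718e-06]), 'wrist_force': array([ 0.02636585, -0.12117699, -0.53616031]), 'moment': array([ 0.00649323, -0.00058812, -0.00667997]), 'width': 0.9979031447645476}
```

```bash
python3 - <<'E'
import cv2
t=cv2.imread('pics/top0.png'); s=cv2.imread('pics/side0.png')
cv2.imwrite('pics/topc.png',cv2.resize(t[110:390,180:560],None,fx=2.1,fy=2.1,interpolation=cv2.INTER_CUBIC))
cv2.imwrite('pics/sidec.png',cv2.resize(s[130:380,150:470],None,fx=2.4,fy=2.4,interpolation=cv2.INTER_CUBIC))
E
```

```text
(no output)
```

View pics/top0.png

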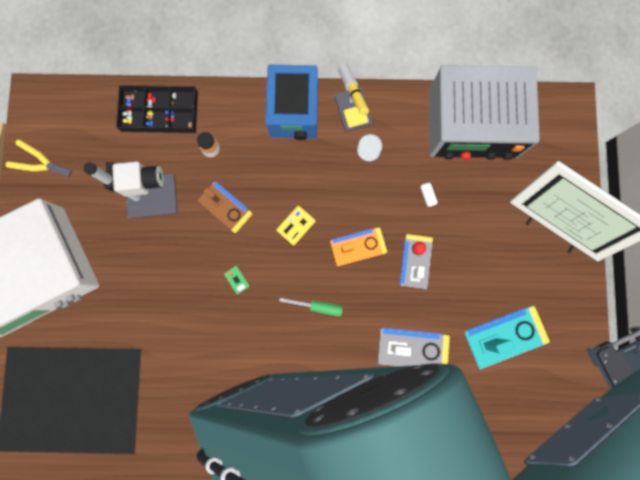

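View pics/topc.png

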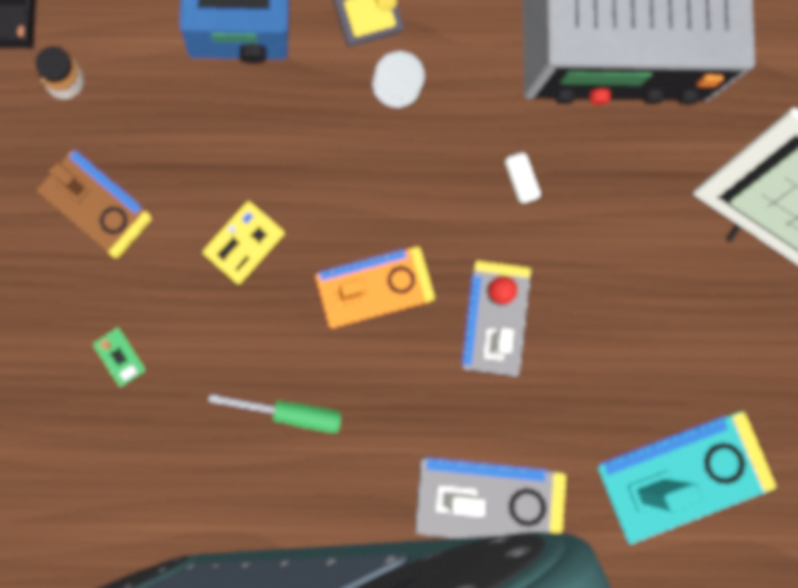

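View pics/sidec.png

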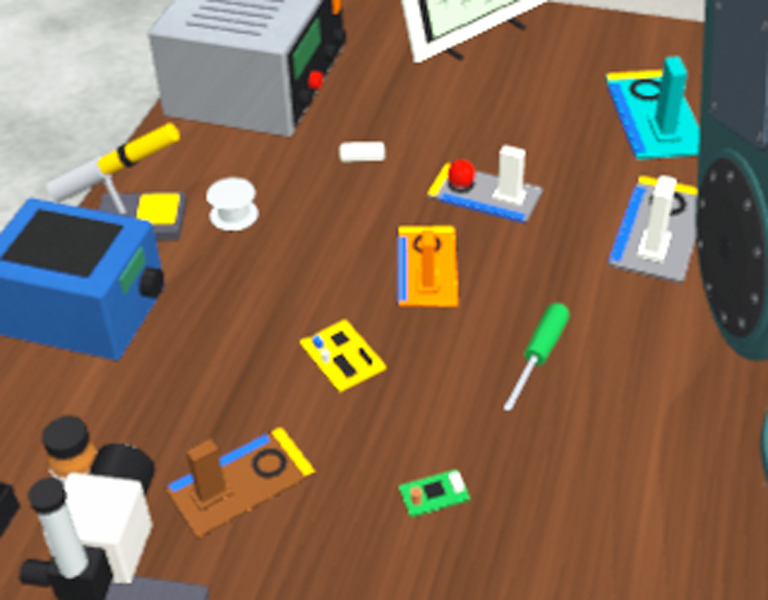

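View pics/side0.png

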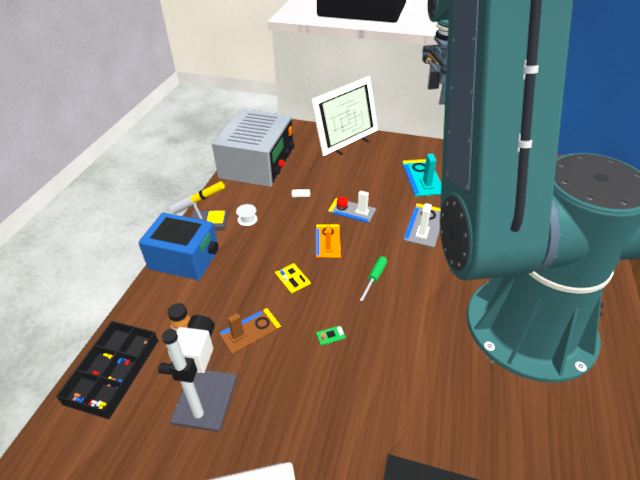

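```bash
python3 - <<'E'
import cv2
t=cv2.imread('pics/top0.png'); s=cv2.imread('pics/side0.png')
cv2.imwrite('pics/a.png',cv2.resize(t[225:300,385:450],None,fx=8,fy=8,interpolation=cv2.INTER_CUBIC))
cv2.imwrite('pics/b.png',cv2.resize(t[145:225,80:185],None,fx=7,fy=7,interpolation=cv2.INTER_CUBIC))
cv2.imwrite('pics/d.png',cv2.resize(s[300:435,150:245],None,fx=4.4,fy=4.4,interpolation=cv2.INTER_CUBIC))
cv2.imwrite('pics/e.png',cv2.resize(s[180:230,320:385],None,fx=10,fy=10,interpolation=cv2.INTER_CUBIC))
E
```

```text
(no output)
```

View pics/a.png

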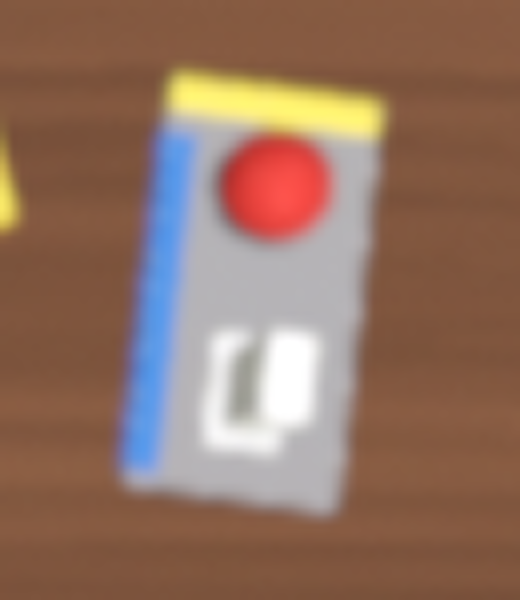

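View pics/b.png

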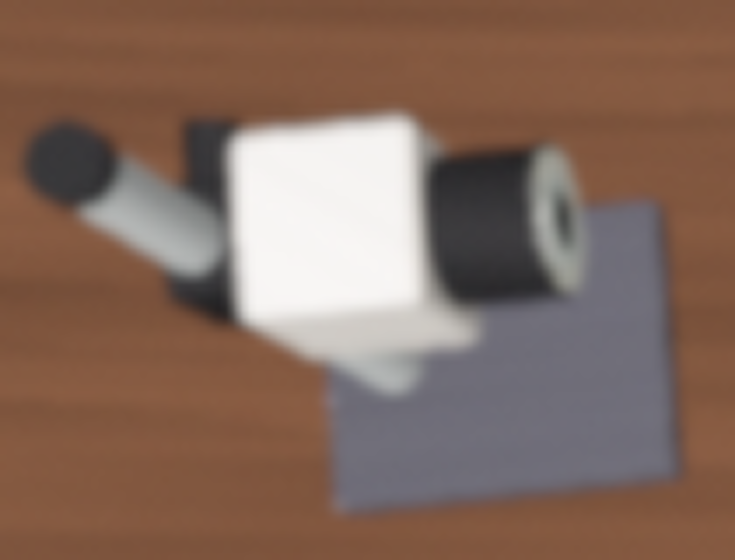

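View pics/d.png

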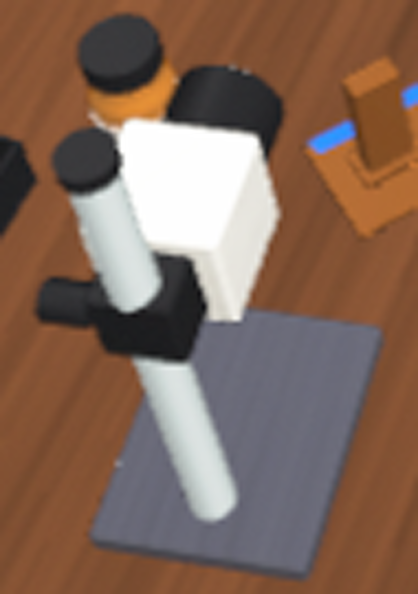

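View pics/e.png

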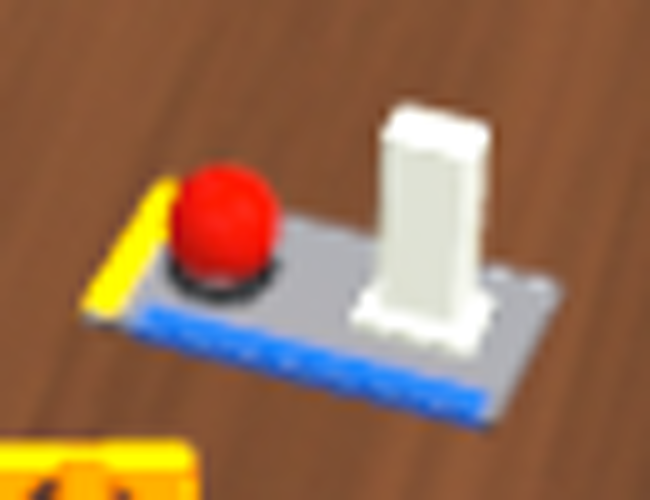

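```bash
python3 - <<'E'
from h import *
import pickle
C={n:{k:v for k,v in cam(n).items()} for n in ['side','top']}
pickle.dump(C,open('c.pkl','wb'))
b=np.array([[658,203],[680,475],[338,510]])/7+[80,145]
B=back(C['top'],b,.014);print('base top',B)
d=np.array([[381,325],[307,572],[95,538]])/4.4+[150,300]
print('base side',back(C['side'],d,.014))
a=np.array([[172,72],[387,100],[125,485],[337,515]])/8+[385,225]
print('tray top',back(C['top'],a,.005))
e=np.array([[165,178],[85,305],[487,412],[560,290]])/10+[320,180]
print('tray side',back(C['side'],e,.005))
print('ball',back(C['top'],np.array([275,188])/8+[385,225],.022),back(C['side'],np.array([224,222])/10+[320,180],.022))
print('handle top',back(C['top'],np.array([292,380])/8+[385,225],.075),back(C['side'],np.array([438,132])/10+[320,180],.075))
cb=[96,542],[408,512]
for h in (.135,.16,.185): print(h,back(C['top'],np.array([560,222])/7+[80,145],h))
E
```

```text
base top [[0.68448337 0.30816436 0.014     ]
 [0.58730089 0.29531365 0.014     ]
 [0.57300641 0.41378403 0.014     ]]
base side [[0.58830827 0.30190035 0.014     ]
 [0.57207179 0.42031963 0.014     ]
 [0.66762742 0.43211053 0.014     ]]
tray top [[ 0.54547905 -0.26577435  0.005     ]
 [ 0.53789364 -0.33137096  0.005     ]
 [ 0.41935117 -0.25072708  0.005     ]
 [ 0.41136646 -0.31455419  0.005     ]]
tray side [[ 0.53614464 -0.32590583  0.005     ]
 [ 0.54386894 -0.26325483  0.005     ]
 [ 0.42279056 -0.24804654  0.005     ]
 [ 0.41322015 -0.3057599   0.005     ]]
ball [[ 0.50825822 -0.29348113  0.022     ]] [[ 0.50963824 -0.29018426  0.022     ]]
handle top [[ 0.44685817 -0.28713509  0.075     ]] [[ 0.44753533 -0.28067995  0.075     ]]
0.135 [[0.64599399 0.30325983 0.135     ]]
0.16 [[0.6395741  0.29519269 0.16      ]]
0.185 [[0.63315422 0.28712555 0.185     ]]
```

Emit:
send_rows:
  moves:
    - [15,35,0,-0.057,0]
    - [15,35,0,-0.057,0]
    - [15,35,0,-0.057,0]
    - [15,35,0,-0.057,0]
    - [15,35,0,-0.057,0]

```text
time_s: 2.52
tool_pos: [0.3751, -0.4548, 0.214]
tcp_rot: [3.132, 0.227, 0.001]
wrist_force: [0.6, -0.3, -0.3]
width: 1.001
```

Emit:
send_rows:
  moves:
    - [15,35,0,-0.057,0]
    - [15,35,0,-0.057,0]
    - [15,35,0,-0.057,0]
    - [15,35,0,-0.057,0]
    - [15,35,0,-0.057,0]

```text
time_s: 3.15
tool_pos: [0.4521, -0.2741, 0.2148]
tcp_rot: [3.13, -0.236, 0.002]
wrist_force: [0.3, -0.3, 0.3]
width: 0.997
```

```bash
python3 - <<'E'
from h import *
import pickle
c=cam('wrist');s=arm.read_state();print(s['time_s'],s['tool_pos'],s['tcp_rot']);pickle.dump((c,s),open('w1.pkl','wb'));cv2.imwrite('pics/w1.png',c['image'])
E
```

```text
3.2 [ 0.45296139 -0.27119392  0.21467183] [ 3.13114922e+00 -2.39601840e-01  2.18002317e-03]
```

View pics/w1.png

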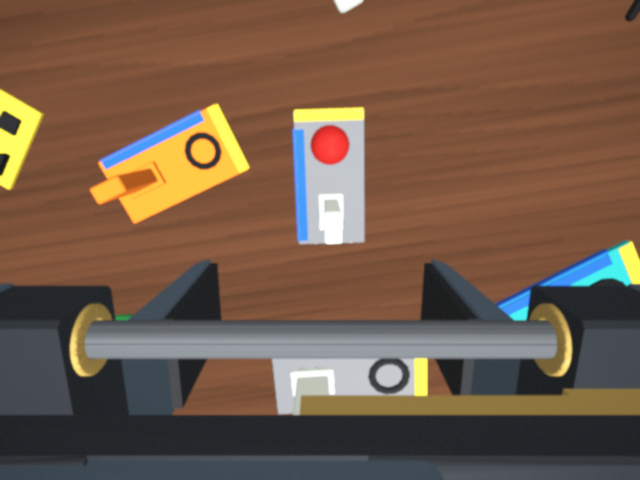

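```bash
python3 - <<'E'
from h import *
import pickle
c,s=pickle.load(open('w1.pkl','rb'))
cv2.imwrite('pics/w1c.png',cv2.resize(c['image'][95:260,270:390],None,fx=4,fy=4,interpolation=cv2.INTER_CUBIC))
P=back(c,[[294,110],[364,108],[300,243],[364,243]],.005);print(P)
print('axis ang',[np.arctan2(*(P[i]-P[j])[[1,0]]) for i,j in((0,2),(1,3))],[np.arctan2(*(P[i]-P[j])[[1,0]])-np.pi/2 for i,j in((0,1),(2,3))],P.mean(0))
print('ball',back(c,[330,145],.022),'htop',back(c,[333,229],.075))
E
```

```text
[[ 0.5447341  -0.26434031  0.005     ]
 [ 0.53712686 -0.32649615  0.005     ]
 [ 0.42204274 -0.24972367  0.005     ]
 [ 0.41276328 -0.31129997  0.005     ]]
axis ang [np.float64(-0.11857456046057162), np.float64(-0.12158879696347341)] [np.float64(-0.12178419918880712), np.float64(-0.14957312521665855)] [ 0.47916674 -0.28796503  0.005     ]
ball [[ 0.51034755 -0.29151178  0.022     ]] htop [[ 0.44815765 -0.28363109  0.075     ]]
```

View pics/w1c.png

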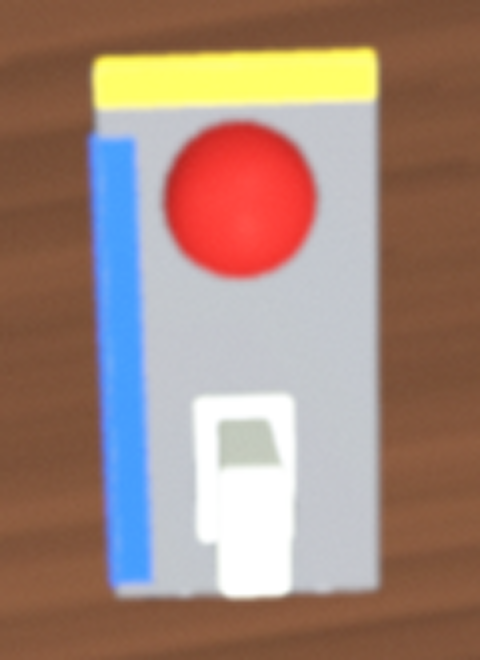

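Emit:
send_rows:
  moves:
    - [-4,-13,-20,0.028,0]
    - [0,0,-40,0,0]
    - [0,0,-40,0,0]
    - [0,0,-20,0,0]
    - [0,0,0,0,0]

```text
time_s: 3.82
tool_pos: [0.4504, -0.2837, 0.093]
tcp_rot: [3.133, -0.19, 0.007]
wrist_force: [-0.3, 0.7, -0.0]
width: 1.001
```

```bash
python3 - <<'E'
from h import *
from scipy.spatial.transform import Rotation as R
import pickle
c=cam('wrist');s=arm.read_state();y=R.from_rotvec(s['tcp_rot']).as_matrix();print(s['time_s'],s['tool_pos'],np.arctan2(y[1,0],y[0,0]));pickle.dump((c,s),open('w2.pkl','wb'));cv2.imwrite('pics/w2.png',c['image'])
E
```

```text
3.875 [ 0.45081451 -0.2839513   0.09387696] -0.12088190052923777
```

View pics/w2.png

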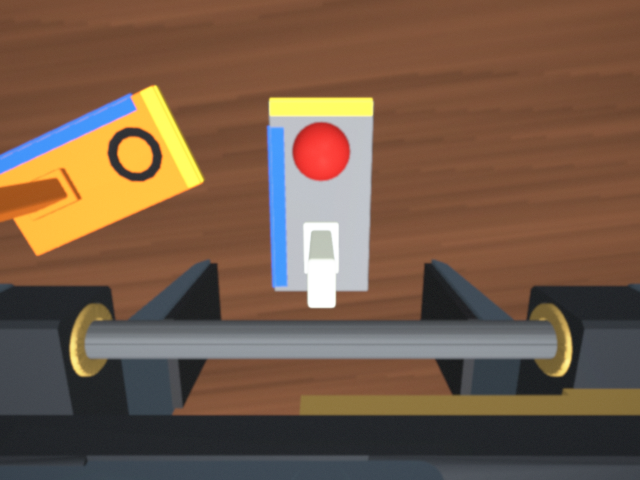

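```bash
python3 - <<'E'
from h import *
import pickle
c,s=pickle.load(open('w2.pkl','rb'))
P=back(c,[[269,98],[373,98],[274,290],[368,290]],.005);print(P,P.mean(0))
print('ball',back(c,[321,152],.022),'htop',back(c,[321.5,285],.075))
print([np.arctan2(*(P[i]-P[j])[[1,0]]) for i,j in((0,2),(1,3))],[np.arctan2(*(P[i]-P[j])[[1,0]])-np.pi/2 for i,j in((0,1),(2,3))])
E
```

```text
[[ 0.54508622 -0.26383393  0.005     ]
 [ 0.53759117 -0.32629669  0.005     ]
 [ 0.42187291 -0.24844595  0.005     ]
 [ 0.41415736 -0.31213204  0.005     ]] [ 0.47967692 -0.28767715  0.005     ]
ball [[ 0.51037977 -0.29128292  0.022     ]] htop [[ 0.44864102 -0.28393669  0.075     ]]
[np.float64(-0.1242456867167244), np.float64(-0.11425522986392762)] [np.float64(-0.11942133305526625), np.float64(-0.12056210607722662)]
```

Emit:
send_rows:
  moves:
    - [-1,0,-30,0,0]
    - [0,0,-22,0,0]
    - [0,0,-5,0,0]
    - [0,0,0,0,0]
    - [0,0,0,0,150]

```text
time_s: 4.5
tool_pos: [0.4536, -0.2866, 0.042]
tcp_rot: [3.127, -0.189, 0.021]
wrist_force: [0.8, 0.1, -0.3]
width: 0.921
```

Emit:
send_rows:
  moves:
    - [0,0,0,0,255]
    - [0,0,0,0,255]
    - [0,0,0,0,255]
    - [0,0,0,0,255]
    - [0,0,0,0,255]

```text
time_s: 5.12
tool_pos: [0.4542, -0.2871, 0.0435]
tcp_rot: [3.126, -0.189, 0.024]
wrist_force: [-0.3, 0.2, -0.2]
width: 0.374
```

Emit:
send_rows:
  moves:
    - [-3,3,-6,0,255]
    - [0,0,0,0,255]
    - [0,0,0,0,255]
    - [0,0,0,0,255]
    - [0,0,0,0,255]

```text
time_s: 5.75
tool_pos: [0.4509, -0.2838, 0.0369]
tcp_rot: [3.126, -0.189, 0.024]
wrist_force: [-0.2, -0.5, -0.2]
width: 0.15
```

```bash
python3 - <<'E'
from h import *
s=arm.read_state();print(s)
E
```

```text
{'time_s': 5.75, 'joint_pos': array([-6.05385947e-01,  4.03272305e-01,  2.12968630e+00, -5.80200867e-04,
        5.90885909e-01,  1.08665327e+00]), 'qvel': array([-0.00020165,  0.001773  ,  0.00023223,  0.00191035,  0.00010346,
        0.00050659]), 'joint_torque': array([ 2.64473615e-02, -6.26452661e+01, -2.76666301e+01,  2.11479975e-02,
       -1.44402953e-01,  5.86743099e-04]), 'tool_pos': array([ 0.45085584, -0.28379501,  0.03686827]), 'tcp_rot': array([ 3.12631915, -0.18900306,  0.02350549]), 'wrist_force': array([-0.18339319, -0.45835   , -0.19413356]), 'moment': array([ 0.08827334,  0.02921107, -0.03174722]), 'width': 0.1496772495670955}
```

Emit:
send_rows:
  moves:
    - [0,0,8,0,255]
    - [0,0,15,0,255]
    - [0,0,25,0,255]
    - [0,0,25,0,255]
    - [0,0,25,0,255]

```text
time_s: 6.38
tool_pos: [0.4496, -0.2829, 0.1394]
tcp_rot: [3.128, -0.189, 0.02]
wrist_force: [0.4, 0.2, -2.7]
width: 0.15
```

Emit:
send_rows:
  moves:
    - [0,0,20,0,255]
    - [0,0,15,0,255]
    - [0,0,8,0,255]
    - [0,0,0,0,255]
    - [0,0,0,0,255]

```text
time_s: 7.0
tool_pos: [0.4498, -0.283, 0.1875]
tcp_rot: [3.126, -0.189, 0.025]
wrist_force: [0.5, 0.2, -2.3]
width: 0.152
```

```bash
python3 - <<'E'
from h import *
s=arm.read_state();print(s['tool_pos'],s['tcp_rot'],s['wrist_force'])
for n in ['side','wrist']:
    c=cam(n);cv2.imwrite(f'pics/{n}3.png',c['image'])
E
```

```text
[ 0.44982554 -0.28304795  0.18754343] [ 3.12568635 -0.18874429  0.024942  ] [ 0.51871055  0.18194321 -2.27849477]
```

View pics/wrist3.png

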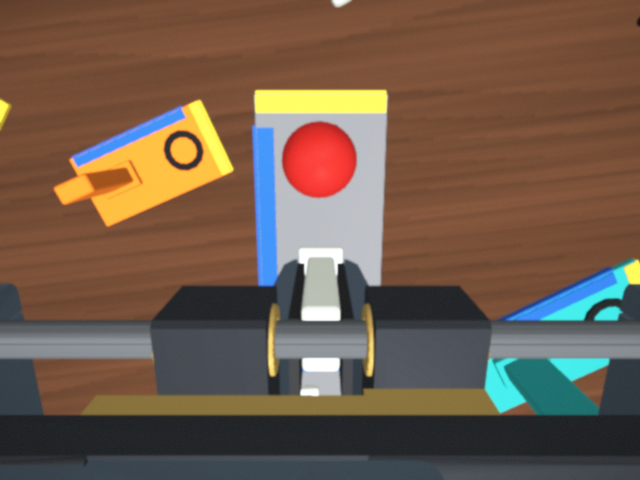

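View pics/side3.png

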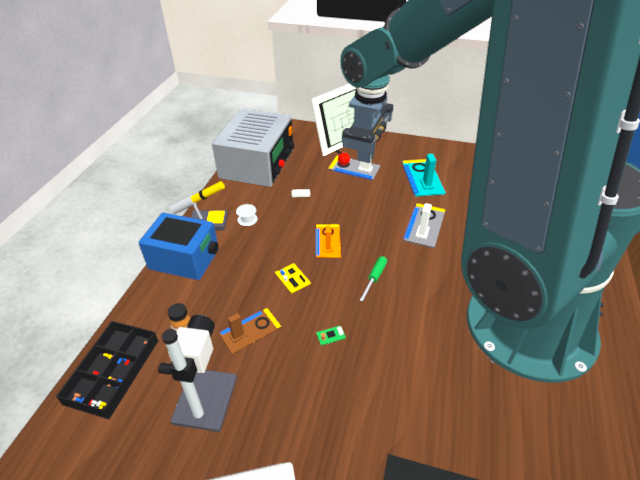

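Emit:
send_rows:
  moves:
    - [5,8,0,0.04,255]
    - [10,16,0,0.08,255]
    - [12,20,0,0.1,255]
    - [12,20,0,0.1,255]
    - [12,20,0,0.1,255]

```text
time_s: 7.72
tool_pos: [0.5018, -0.1952, 0.1854]
tcp_rot: [3.097, 0.497, 0.023]
wrist_force: [0.1, -0.5, -1.7]
width: 0.153
```

Emit:
send_rows:
  moves:
    - [12,20,0,0.1,255]
    - [12,20,0,0.1,255]
    - [12,20,0,0.1,255]
    - [12,20,0,0.1,255]
    - [12,20,0,0.1,255]

```text
time_s: 8.35
tool_pos: [0.5635, -0.0886, 0.1835]
tcp_rot: [-2.864, -1.288, -0.02]
wrist_force: [0.4, -0.9, -1.6]
width: 0.153
```

Emit:
send_rows:
  moves:
    - [12,20,0,0.1,255]
    - [12,20,0,0.1,255]
    - [12,20,0,0.1,255]
    - [12,20,0,0.1,255]
    - [12,20,0,0.1,255]

```text
time_s: 8.98
tool_pos: [0.6247, 0.0181, 0.1812]
tcp_rot: [-2.426, -1.986, -0.015]
wrist_force: [0.2, -0.5, -2.1]
width: 0.154
```

```bash
python3 - <<'E'
from h import *
s=arm.read_state();print(s['time_s'],s['tool_pos'],s['tcp_rot'],s['wrist_force'],2*np.arctan2(s['tcp_rot'][1],s['tcp_rot'][0]))
for n in ['wrist']:
    c=cam(n);cv2.imwrite(f'pics/{n}4.png',c['image'])
E
```

```text
8.975 [0.62473948 0.01813485 0.18122396] [-2.42615444 -1.98619787 -0.01519336] [ 0.22125289 -0.5363194  -2.11979499] -4.911152423215389
```

View pics/wrist4.png

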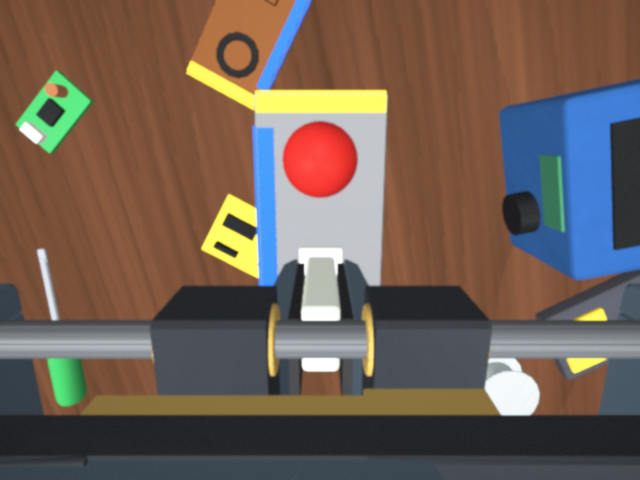

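Emit:
send_rows:
  moves:
    - [6,13,1,0.075,255]
    - [7,14,1,0.075,255]
    - [7,14,1,0.065,255]
    - [5,10,1,0.05,255]
    - [3,5,1,0.03,255]

```text
time_s: 9.65
tool_pos: [0.6537, 0.0806, 0.184]
tcp_rot: [-2.078, -2.343, -0.011]
wrist_force: [-0.4, -0.7, -1.7]
width: 0.153
```

Emit:
send_rows:
  moves:
    - [0,0,0,0,255]
    - [0,0,0,0,255]
    - [0,0,0,0,255]
    - [0,0,0,0,255]
    - [0,0,0,0,255]

```text
time_s: 10.28
tool_pos: [0.6532, 0.0798, 0.1839]
tcp_rot: [-2.08, -2.341, -0.01]
wrist_force: [-0.5, -0.2, -2.1]
width: 0.15
```

```bash
python3 - <<'E'
from h import *
import pickle
s=arm.read_state();print(s['time_s'],s['tool_pos'],s['tcp_rot'],s['wrist_force'],2*np.arctan2(s['tcp_rot'][1],s['tcp_rot'][0])+2*np.pi)
D={'s':s}
for n in ['wrist','top','side']:
    c=cam(n);cv2.imwrite(f'pics/{n}5.png',c['image']);D[n]=c
pickle.dump(D,open('d5.pkl','wb'))
E
```

```text
10.275 [0.65324191 0.07979863 0.183854  ] [-2.08022902 -2.34068216 -0.01023224] [-0.50808805 -0.18594019 -2.07407785] 1.6884880993256912
```

View pics/wrist5.png

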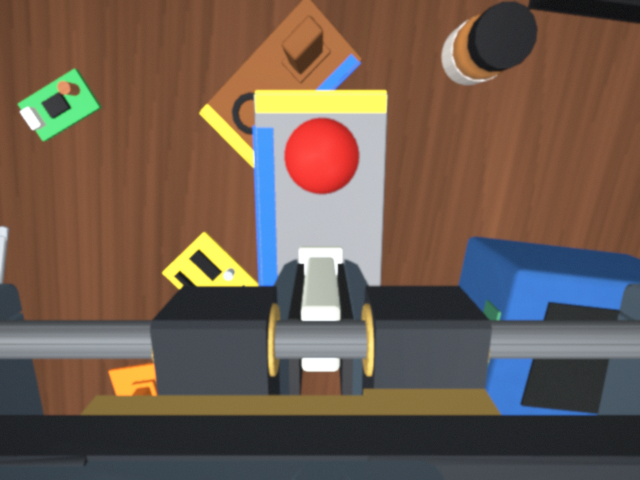

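View pics/side5.png

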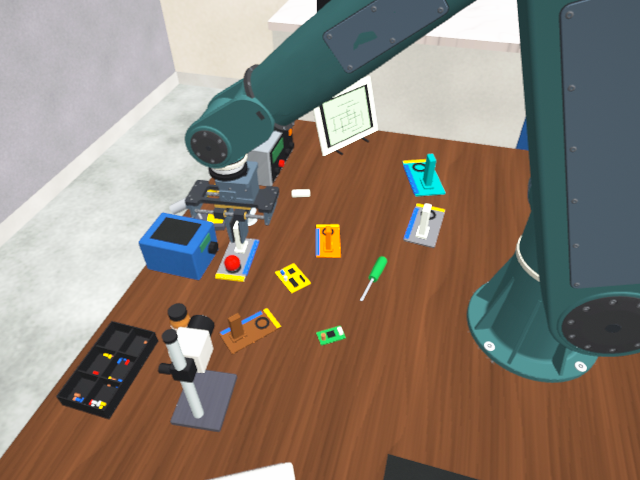

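View pics/top5.png

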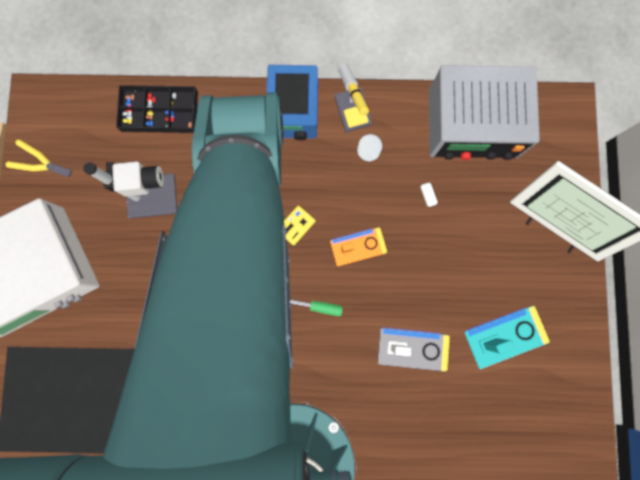

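Emit:
send_rows:
  moves:
    - [0,0,12,0,255]
    - [0,5,22,0,255]
    - [0,8,25,0,255]
    - [0,10,25,0,255]
    - [0,13,20,0,255]

```text
time_s: 11.05
tool_pos: [0.6527, 0.1163, 0.2928]
tcp_rot: [-2.081, -2.339, -0.009]
wrist_force: [-0.2, -0.6, -2.4]
width: 0.151
```

Emit:
send_rows:
  moves:
    - [0,15,15,0,255]
    - [0,12,10,0,255]
    - [0,7,5,0,255]
    - [0,4,0,0,255]
    - [0,0,0,0,255]

```text
time_s: 11.68
tool_pos: [0.6524, 0.1579, 0.3248]
tcp_rot: [-2.079, -2.341, -0.009]
wrist_force: [-0.2, -0.5, -2.5]
width: 0.154
```

```bash
python3 - <<'E'
from h import *
import pickle
s=arm.read_state();print(s['time_s'],s['tool_pos'],s['tcp_rot'],s['wrist_force'],2*np.arctan2(s['tcp_rot'][1],s['tcp_rot'][0])+2*np.pi)
D={'s':s}
for n in ['wrist']:
    c=cam(n);cv2.imwrite(f'pics/{n}6.png',c['image']);D[n]=c
pickle.dump(D,open('d6.pkl','wb'))
E
```

```text
11.675 [0.6524198  0.15785967 0.32478486] [-2.07929679 -2.34070854 -0.00896399] [-0.21341575 -0.4569635  -2.49457027] 1.6889444165168666
```

View pics/wrist6.png

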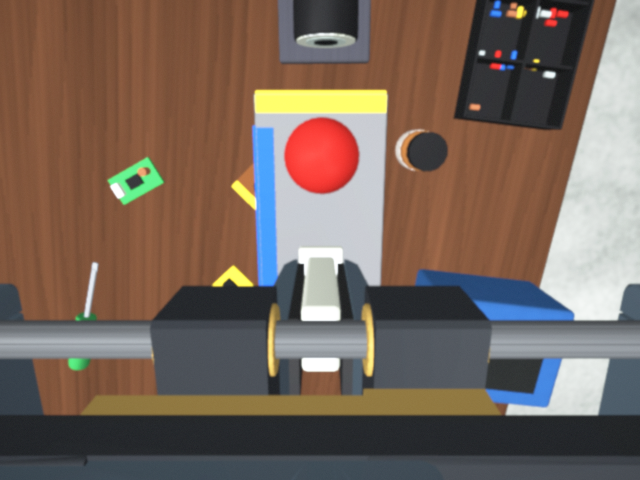

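```bash
python3 - <<'E'
from h import *
import pickle
D=pickle.load(open('d6.pkl','rb'));c=D['wrist']
cv2.imwrite('pics/w6c.png',cv2.resize(c['image'][0:75,265:385],None,fx=6.5,fy=6.5,interpolation=cv2.INTER_CUBIC))
R=cv2.Rodrigues(np.array(c['rvec'],float))[0];print('cam',-R.T@np.array(c['tvec']),R[2],K(c)[0,0])
P=back(c,[[279,62],[369,62]],.014);print(P,np.linalg.norm(P[0]-P[1]),np.arctan2(*(P[1]-P[0])[[1,0]]))
for h in (.14,.15,.16,.17,.18):
  P=back(c,[[294,40],[358,40],[326,41]],h);print(h,np.linalg.norm(P[0]-P[1]),P[2])
E
```

```text
cam [0.6445565  0.22821448 0.49643982] [ 0.02673229 -0.24485002 -0.96919237] 406.1148049705952
[[0.58849846 0.30035447 0.014     ]
 [0.68714057 0.312148   0.014     ]] 0.09934462602383508 0.11899399486022084
0.14 0.05155410956630991 [0.63928202 0.30167496 0.14      ]
0.15 0.050107747344982544 [0.63942999 0.29961401 0.15      ]
0.16 0.04866138512365519 [0.63957797 0.29755306 0.16      ]
0.17 0.047215022902327826 [0.63972595 0.29549211 0.17      ]
0.18 0.045768660681000474 [0.63987392 0.29343116 0.18      ]
```

View pics/w6c.png

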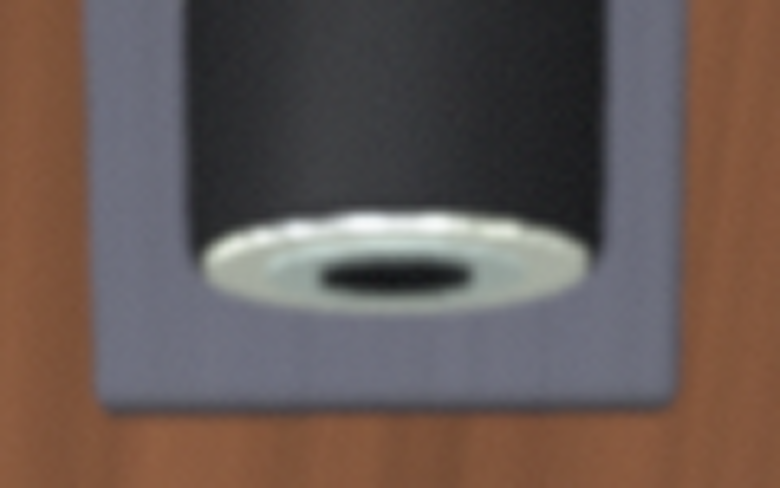

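```bash
python3 - <<'E'
from h import *
import pickle
C=pickle.load(open('c.pkl','rb'))
ims=[]
a=1.694; X=np.array([np.cos(a),np.sin(a),0]);Y=np.array([-np.sin(a),np.cos(a),0]);Z=np.array([0,0,1.])
th=np.linspace(0,2*np.pi,60)
for n,x0,y0,w,hh in (('side',155,300,85,60),('top',80,140,110,90)):
  row=[]
  for h in (.155,.165,.175):
    L=np.array([.6396,.2975-.206*(h-.16),h])
    c=C[n]; S=5 if n=='side' else 2.4
    S=3 if n=='side' else 2.4
    im=cv2.resize(c['image'][y0:y0+hh,x0:x0+w],None,fx=S,fy=S,interpolation=cv2.INTER_CUBIC)
    for off in (0,.03):
      p=L+X*off+.024*(np.cos(th)[:,None]*Y+np.sin(th)[:,None]*Z)
      q=((proj(c,p)-[x0,y0]+.5)*S).astype(int)
      cv2.polylines(im,[q.reshape(-1,1,2)],True,(0,255,0) if off==0 else (255,0,255),1)
    row.append(im)
  ims.append(np.hstack(row))
cv2.imwrite('pics/ov_s.png',ims[0]);cv2.imwrite('pics/ov_t.png',ims[1])
E
```

```text
(no output)
```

View pics/ov_s.png

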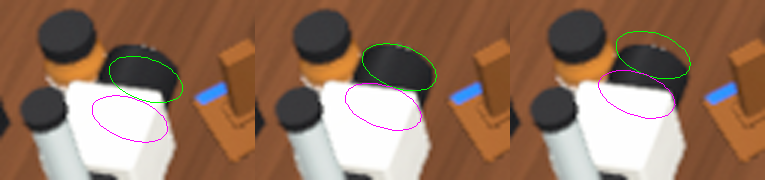

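View pics/ov_t.png

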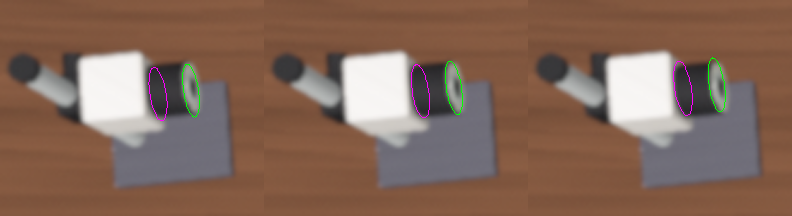

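```bash
python3 - <<'E'
from h import *
import pickle
D=pickle.load(open('d6.pkl','rb'));c=D['wrist'];s=D['s'];t=s['tool_pos']
b=back(c,[321.5,156],t[2]-.0149)[0];d=b-t;a=1.689
print('ball in tool hd', d[0]*np.cos(a)+d[1]*np.sin(a), -d[0]*np.sin(a)+d[1]*np.cos(a))
L=np.array([.6396,.2965,.165]);al=1.692
B=L-.08*np.array([np.cos(al),np.sin(al),0]);print('ball target',B)
for hd in(al,al-np.pi/2):
    print(B-np.array([np.cos(hd),np.sin(hd),0])*.0612+[0,0,.0149])
E
```

```text
ball in tool hd 0.06169282619658739 -0.0004721959701949512
ball target [0.64927257 0.21708689 0.165     ]
[0.65667209 0.15633587 0.1799    ]
[0.58852155 0.20968738 0.1799    ]
```

Emit:
send_rows:
  moves:
    - [1,-1,-10,0,255]
    - [1,0,-20,0,255]
    - [1,0,-25,0,255]
    - [1,0,-25,0,255]
    - [0,0,-20,0,255]

```text
time_s: 12.35
tool_pos: [0.6557, 0.1551, 0.2168]
tcp_rot: [-2.081, -2.338, -0.006]
wrist_force: [-0.5, -0.5, -2.9]
width: 0.153
```

Emit:
send_rows:
  moves:
    - [0,0,-15,0,255]
    - [0,0,-10,0,255]
    - [0,0,-6,0,255]
    - [0,0,0,0,255]
    - [0,0,0,0,255]

```text
time_s: 12.98
tool_pos: [0.6554, 0.1549, 0.1827]
tcp_rot: [-2.08, -2.337, -0.005]
wrist_force: [0.5, 0.3, -2.5]
width: 0.15
```

```bash
python3 - <<'E'
from h import *
s=arm.read_state();print(s['time_s'],s['tool_pos'],s['tcp_rot'],s['wrist_force'],2*np.arctan2(s['tcp_rot'][1],s['tcp_rot'][0])+2*np.pi)
E
```

```text
12.975 [0.65544771 0.15485429 0.18272655] [-2.08024235 -2.33732439 -0.00465616] [ 0.5417896   0.33671778 -2.45995195] 1.6870559850370919
```

Fine adjust, then hold about a second and check.

Emit:
send_rows:
  moves:
    - [1,1,-3,0.005,255]
    - [0,0,0,0,255]
    - [0,0,0,0,255]
    - [0,0,0,0,255]
    - [0,0,0,0,255]

```text
time_s: 13.6
tool_pos: [0.6572, 0.1561, 0.1809]
tcp_rot: [-2.075, -2.344, -0.007]
wrist_force: [0.3, -0.0, -2.5]
width: 0.151
```

```bash
python3 - <<'E'
from h import *
s=arm.read_state();print(s['time_s'],s['tool_pos'],s['tcp_rot'],2*np.arctan2(s['tcp_rot'][1],s['tcp_rot'][0])+2*np.pi)
c=cam('wrist');cv2.imwrite('pics/w7.png',c['image']);print(back(c,[321.5,156],s['tool_pos'][2]-.0149))
d=cam('side');cv2.imwrite('pics/s7.png',cv2.resize(d['image'][200:440,140:320],None,fx=2.5,fy=2.5,interpolation=cv2.INTER_CUBIC))
b=[.6493,.2171,s['tool_pos'][2]-.0149]; print('ball proj side',proj(d,b),'crop',(proj(d,b)-[140,200])*2.5)
E
```

```text
13.6 [0.65716545 0.15609879 0.1808559 ] [-2.07467932 -2.34386112 -0.00706975] 1.6924878800037044
[[0.65008995 0.21737454 0.1659559 ]]
ball proj side [[215.75235036 289.64683875]] crop [[189.38087589 224.11709688]]
```

View pics/w7.png

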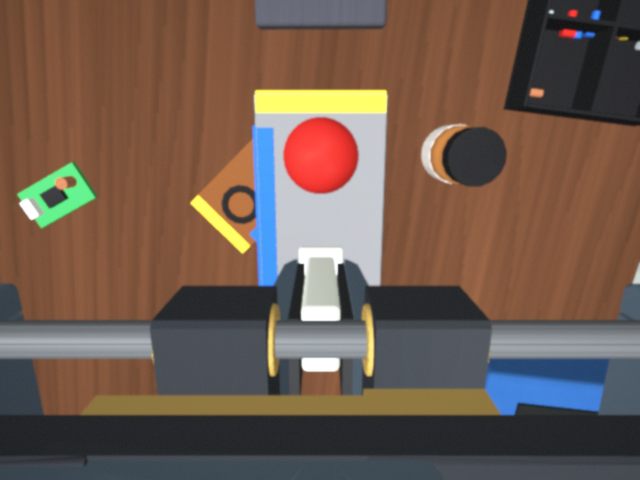

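View pics/s7.png

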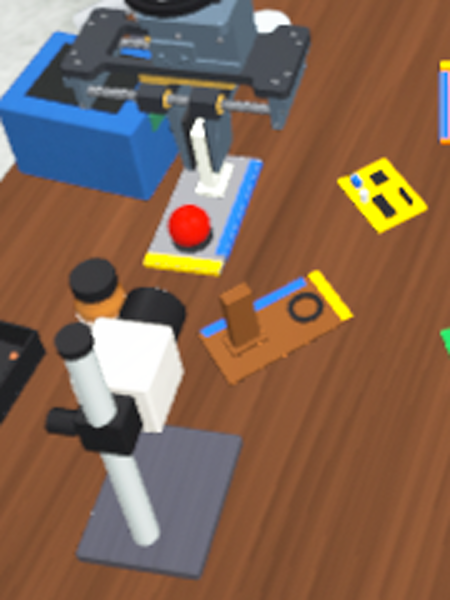

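Emit:
send_rows:
  moves:
    - [0,0,-1,0,255]
    - [0,0,0,0,255]
    - [0,0,0,0,255]
    - [0,0,0,0,255]
    - [0,0,0,0,255]

```text
time_s: 14.32
tool_pos: [0.6571, 0.1561, 0.1797]
tcp_rot: [-2.075, -2.344, -0.007]
wrist_force: [-0.1, -0.2, -3.5]
width: 0.157
```

Emit:
send_rows:
  moves:
    - [0,0,0,0,255]
    - [0,0,0,0,255]
    - [0,0,0,0,255]
    - [0,0,0,0,255]
    - [0,0,0,0,255]

```text
time_s: 14.95
tool_pos: [0.6571, 0.1561, 0.1797]
tcp_rot: [-2.075, -2.344, -0.007]
wrist_force: [-0.3, -0.6, -1.9]
width: 0.156
```

Emit:
send_rows:
  moves:
    - [-3,0,0,-0.04,255]
    - [-5,0,0,-0.08,255]
    - [-5,0,0,-0.08,255]
    - [-5,1,0,-0.09,255]
    - [-5,1,0,-0.09,255]

```text
time_s: 15.58
tool_pos: [0.6337, 0.158, 0.1797]
tcp_rot: [-2.492, -1.896, -0.01]
wrist_force: [0.1, 0.5, -2.5]
width: 0.151
```

Emit:
send_rows:
  moves:
    - [-4,2,0,-0.08,255]
    - [-4,2,0,-0.08,255]
    - [-4,2,0,-0.08,255]
    - [-4,2,0,-0.08,255]
    - [-4,3,0,-0.08,255]

```text
time_s: 16.2
tool_pos: [0.613, 0.1693, 0.1799]
tcp_rot: [-2.83, -1.344, -0.014]
wrist_force: [-0.3, 0.2, -3.4]
width: 0.154
```

```bash
cat > st.py <<'E'
from h import *
s=arm.read_state();h=2*np.arctan2(s['tcp_rot'][1],s['tcp_rot'][0]);h=(h+np.pi)%(2*np.pi)-np.pi
t=s['tool_pos'];print(s['time_s'],t,s['tcp_rot'],'hd',h,'ball',t+[.0612*np.cos(h),.0612*np.sin(h),-.0149])
E
python3 st.py
```

```text
16.2 [0.6129514  0.16927424 0.17986573] [-2.82972964 -1.34411193 -0.01361821] hd 0.8868911073729624 ball [0.65161908 0.21671104 0.16496573]
```

Emit:
send_rows:
  moves:
    - [-4,3,0,-0.08,255]
    - [-4,3,0,-0.08,255]
    - [-3,4,0,-0.08,255]
    - [-3,4,0,-0.08,255]
    - [-3,4,0,-0.08,255]

```text
time_s: 16.82
tool_pos: [0.5953, 0.1878, 0.1801]
tcp_rot: [-3.047, -0.734, -0.016]
wrist_force: [-0.8, -1.4, -1.4]
width: 0.15
```

Emit:
send_rows:
  moves:
    - [-2,5,0,-0.08,255]
    - [-2,5,0,-0.08,255]
    - [-1,5,0,-0.07,255]
    - [-1,4,0,-0.06,255]
    - [0,2,0,-0.03,255]

```text
time_s: 17.45
tool_pos: [0.5888, 0.2096, 0.1803]
tcp_rot: [-3.128, -0.222, -0.018]
wrist_force: [-0.5, -0.3, -2.1]
width: 0.152
```

```bash
python3 st.py
```

```text
17.45 [0.5888027  0.20961766 0.18031338] [-3.12831435 -0.22196509 -0.01769372] hd 0.1416697271435048 ball [0.64938957 0.21825887 0.16541338]
```

Emit:
send_rows:
  moves:
    - [0,0,0,-0.02,255]
    - [0,0,0,0,255]
    - [0,0,0,0,255]
    - [0,0,0,0,255]
    - [0,0,0,0,255]

```text
time_s: 18.08
tool_pos: [0.5889, 0.2093, 0.1804]
tcp_rot: [-3.13, -0.192, -0.018]
wrist_force: [-0.6, -0.3, -2.4]
width: 0.15
```

```bash
python3 st.py; python3 - <<'E'
from h import *
c=cam('wrist');cv2.imwrite('pics/w8.png',c['image'])
d=cam('side');cv2.imwrite('pics/s8.png',cv2.resize(d['image'][200:440,140:320],None,fx=2.5,fy=2.5,interpolation=cv2.INTER_CUBIC))
print((proj(d,[.6493,.2171,.165])-[140,200])*2.5); print(back(c,[321,156],.165))
E
```

```text
18.075 [0.58894072 0.20932086 0.18035453] [-3.13040398 -0.19165042 -0.01783265] hd 0.1222918915140303 ball [0.64968366 0.21678649 0.16545453]
[[189.56488238 224.89192815]]
[[0.6499365  0.21682639 0.165     ]]
```

View pics/w8.png

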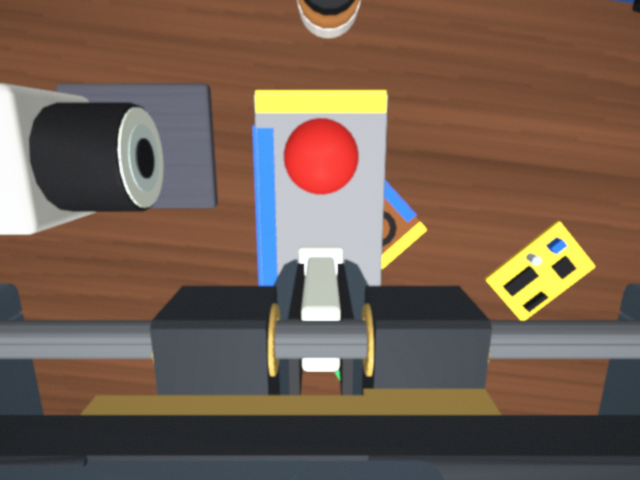

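View pics/s8.png

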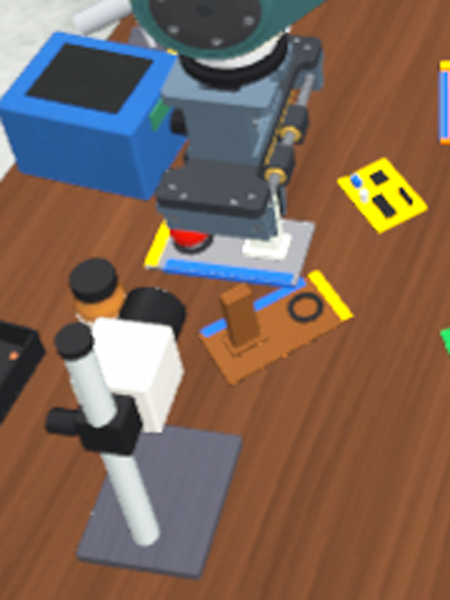

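Emit:
send_rows:
  moves:
    - [0,0,0,0,255]
    - [0,0,0,0,255]
    - [0,0,0,0,255]
    - [0,0,0,0,255]
    - [0,0,0,0,255]

```text
time_s: 18.8
tool_pos: [0.5889, 0.2093, 0.1803]
tcp_rot: [-3.13, -0.192, -0.018]
wrist_force: [0.8, 0.5, -2.7]
width: 0.153
```

```bash
python3 st.py; python3 -c "
from cell import arm
print(arm.hand_in())"
```

```text
18.8 [0.58893032 0.20932513 0.18034896] [-3.13044259 -0.19173166 -0.01781929] hd 0.12234209407547603 ball [0.64967288 0.2167938  0.16544896]
the job is handed in; nothing more can be done
None
```

I carried out both views and handed the job in at 18.8 s, with the tray still held in front of the lens. `hand_in` gives no verdict, so what follows is from my own measurements.

- **Tray choice:** I took the smaller grey tray with the red ball. It was gripped by the white handle and lifted clear of the bench.
- **First view:** I held the yellow end towards the lens for about 1.9 s, with the ball about 80 mm in front of it.
- **Second view:** I turned the tray a quarter turn about the ball so the blue edge faces the lens. It was held there for about 1.2 s before handing in.

**Last checks:**
- The ball was at about (0.650, 0.217, 0.165) m, within about 1 mm of its target. That is 80–83 mm in front of the lens.
- In the wrist picture, the ball and the lens sit on the same row and at the same image scale. This agrees with the ball being at lens height.
- The gripper's heading was within 0.002 rad of my estimate of the camera's direction.
- The tool moved less than 0.1 mm over the last 0.7 s and its tilt was about 0.01 rad. The ball was seated in the last picture.
- I saw no sign of contact with the camera or the other things on the bench.

**Disagreements:** The top and side cameras differed by up to about 6 mm in y, so I relied on the wrist camera there. The lens height of 0.165 m comes from the barrel's apparent size and from lining up its outline in the side view, and I judge it good to about 3 mm. A height worked out from the top and wrist rays was too sensitive to calibration error, so I did not use it.

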